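# Press the standing lids home on the jars

### The arm

A 7-joint arm with a two-finger parallel gripper is mounted at the origin on a cart in front of the work surface, level with it; the furniture and walls round the work are solid. World frame = base frame: x ahead of the robot, y to its left, z up, the work surface at z = 0. Lengths are in m, angles in degrees, forces in N, time in s.
With the tool pointing down it reaches from about 0.425 to 0.95 m from the base axis. Payload 4.7 kg.
Tool frame: the origin (TCP) lies at the very end of the fingers, on their centre line; the grasp point (between the pads) lies 19 mm behind it (r.grasp_offset is the distance from the TCP to the grasp point, in m); z points along the fingers, y is the line along which they close (so a half turn about z gives the same grasp; the last joint's range is limited). The gripper opens to 85 mm and grips with 20 to 120 N. Pads are 22 mm wide; open, the fingers measure 114 mm over their backs; the gripper's body (76 mm by 85 mm) begins 54 mm behind the grasp point. The pads swing forward as they close: fully open they stand 13 mm farther back than shut.
Start: joints at [-68.692, 26.849, -2.785, 87.806, 1.381, 65.374, -4.715], TCP at [0.263, 0.622, 0.231] pointing down, gripper open.
Joint ranges: [-148.3, 148.3], [-19.14, 114.17], [-79.39, 73.82], [5.75, 140.21], [-59.74, 239.74], [12.07, 113.84], [-152.46, 152.46]. Speed limits (degrees/s): [147.25, 147.25, 180, 180, 180, 180, 180].

### API

Orientations are given as a 3x3 rotation matrix whose columns are the frame's x, y, z axes.
In Python, from station import r gives the robot as it stands.
- The arm moves only by the tool jog_arm, never from a script. Its arguments are lists of equal length, an entry for each row: "linear": the shift along the tool's x, y, z in cm, a list of three; "twist": the turn, a rotation vector about the tool's x, y, z in rad, a list of three; "hand": the closure, from -1 (fully open) to 1 (shut), so that 0 is half open. A call has 1 to 8 rows; each row shifts and turns the commanded pose from where the row before left it, along the tool's axes as they then stand; what a row does not reach is not made up. A row lasts 1/10 s, in which the tool goes at most 50 mm and 8.59 degrees, less where a joint would pass 70% of its speed; a pose out of reach is approached as far as the arm can. A call is refused whole if a number of a shift passes 5 or a number of a turn 0.15, either way. A call with a gripper value outside its range is refused whole. The fingers move at their own pace and stop on an object; the grip force is fixed at half the most. Time passes only in rows, so rows that do not move let the fingers close. It gives the time, the measured TCP pose, the force, the opening and the grip force at its end, in the units of the state.
- r.sense(): the state, without advancing time (a new reading comes with each control period).
- r.grab_frame(name): name is "scene" or "top"; returns the picture (400x640x3 uint8, blue, green, red); there is no depth.
- r.camera_model(name): a dict with "mtx" (3x3 intrinsics, pixels), "xyz" and "rotation" of the camera in the world. Camera axes: x right, y up, looking along -z (the intrinsics and any distortion apply to the point x, -y, -z); pixel columns grow to the right and rows downward; lengths in m; the calibration is good to about 2 mm. A picture is of the moment at which its call begins. camera_model takes no time and is no camera call.
- r.finish_job(): hands the job in; it is judged then, once.
The state is a dict: "time_s": time; "qpos": joint angles; "qvel": joint speeds; "tau": joint torques, N m; "tool_pos": TCP position; "tool_rot": TCP orientation; "contact_force": force on the tool from outside, world axes, zero at the start; "moment": the same for the moment, N m; "grip_width": finger opening in m; "grip_force": force on a finger pad.
Only numpy, scipy, OpenCV 4.12 (cv2) and the standard library are available. Lean on these libraries where they do the work, as an engineer would, in place of code of your own. Each camera call takes 0.05 s, during which the arm holds its last target. There are 200 camera calls.

### The job

Three alike metal jars with wooden lids stand on the counter; on two of them the lid was only set in and stands up on its plug. Press those two lids straight down, one after the other in either order, until each is fully home on its rim, leaving the jars upright where they stand. The third jar is shut already: do not touch it.

Things in the scene. Friction and masses are not known exactly. Their poses are not given: they have to be found in the camera images.
- open_jar0: A jar whose lid stands up, in any of the three jar places. Round loose metal jar, 68 mm across, rim at 100 mm, about 0.5 kg; flat round wooden lid, 68 mm across, 10 mm thick, no knob, on a narrower plug with dark sealing rings that show in the gap. Origin: centre of the jar's underside, z up; the flat lid top is at z = 110 mm plus the value of joint open_jar0_lid.
- open_jar0_lid (a joint): How far the lid of open_jar0 stands above its seat on the rim, in m: 0 = fully home, wood on metal; up to 0.028; it starts at 0.020 to 0.027. The plug slides straight down under a push of about 6 N, stays wherever it is left, and stops hard when home.
- open_jar1: The other jar whose lid stands up, in any of the three jar places. Round loose metal jar, 68 mm across, rim at 100 mm, about 0.5 kg; flat round wooden lid, 68 mm across, 10 mm thick, no knob, on a narrower plug with dark sealing rings that show in the gap. Origin: centre of the jar's underside, z up; the flat lid top is at z = 110 mm plus the value of joint open_jar1_lid.
- open_jar1_lid (a joint): How far the lid of open_jar1 stands above its seat on the rim, in m: 0 = fully home, wood on metal; up to 0.028; it starts at 0.020 to 0.027. The plug slides straight down under a push of about 6 N, stays wherever it is left, and stops hard when home.
- shut_jar: A jar of the same make and size with its lid fully home (top of the lid 110 mm above the underside, no gap, no rings to be seen), loose, to be left alone. Origin: centre of its underside.

How it is judged (in metres and radians):
At the end, for the whole second after the job is handed in: Both lids are down on their rims (within 3 mm of fully home), and both jars stand upright (within about 6 degrees), at rest, each within 30 mm of where it stood (value of joint each of open_jar0_lid, open_jar1_lid below 0.003 m and angle between each of open_jar0, open_jar1's own z axis and vertical below 0.1 rad and distance of each of open_jar0, open_jar1 from where it was at the start of the episode below 0.03 m and linear speed of each of open_jar0, open_jar1 below 0.02 m/s); the robot touches nothing.
It fails at once if the shut jar is touched by the robot (contact force between any of the fingers, the arm and shut_jar above 1 N).
It fails at once if the shut jar is shifted by more than 20 mm (distance of shut_jar from where it was at the start of the episode above 0.02 m).
It fails at once if one of the jars is knocked over (angle between any of open_jar0, open_jar1's own z axis and vertical above 0.4 rad).
It also fails if it takes over 38 s, if anything falls off the work surface, if the arm or the gripper's body presses on something with over 40 N, if the wrist force passes 120 N, or if a joint passes its speed limit or range.

## Working session

There is one attempt and no reset: what is moved stays moved. The work goes in short steps, Python scripts to look and compute and a tool call to move; the robot and the scene stay as the last step left them, time stands still between calls to the robot, and variables do not carry over. Pictures are saved under pics/ and viewed, at most 10 in all, crops included, and the job is handed in when it is done.

Besides the shell and the picture viewer there is one more tool, called as name(argument=value, ...) on one line, values as JSON. jog_arm: Moves the arm, as the interface text tells. Its arguments: {"type":"object","properties":{"linear":{"type":"array","items":{"type":"array","items":{"type":"number"}}},"twist":{"type":"array","items":{"type":"array","items":{"type":"number"}}},"hand":{"type":"array","items":{"type":"number"}}},"required":["linear","twist","hand"]}

```bash
mkdir -p pics
python3 - <<'E'
from station import r
import cv2
for n in("scene","top"):
    cv2.imwrite(f"pics/{n}0.png",r.grab_frame(n)); m=r.camera_model(n); print(n,m)
s=r.sense(); print(s["tool_pos"],s["tool_rot"],s["time_s"],s["grip_width"])
E
```

```text
scene {'mtx': array([[428.32758825,   0.        , 318.92972333],
       [  0.        , 428.32758825, 198.83280292],
       [  0.        ,   0.        ,   1.        ]]), 'xyz': array([ 0.06784062, -0.88680766,  0.56988991]), 'rotation': array([[ 0.89428224,  0.20162614, -0.39950741],
       [-0.44710761,  0.36503171, -0.81660678],
       [-0.0188164 ,  0.90889974,  0.41658996]])}
top {'mtx': array([[381.69925679,   0.        , 325.00414494],
       [  0.        , 381.69925679, 199.36292414],
       [  0.        ,   0.        ,   1.        ]]), 'xyz': array([0.46637569, 0.03745287, 1.13341005]), 'rotation': array([[-2.87220631e-02,  9.97964046e-01, -5.69456473e-02],
       [-9.99583976e-01, -2.88252118e-02, -9.90609601e-04],
       [-2.63006311e-03,  5.68935042e-02,  9.98376789e-01]])}
[0.26314356 0.62102383 0.23035555] [[-9.20751111e-01  3.90149951e-01 -6.38285867e-04]
 [ 3.90150468e-01  9.20749602e-01 -1.66836360e-03]
 [-6.32105199e-05 -1.78517517e-03 -9.99998405e-01]] 0.1 0.08558175207731282
```

View pics/scene0.png

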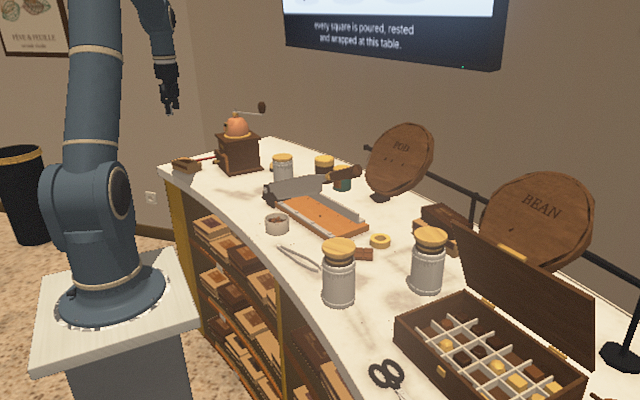

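View pics/top0.png

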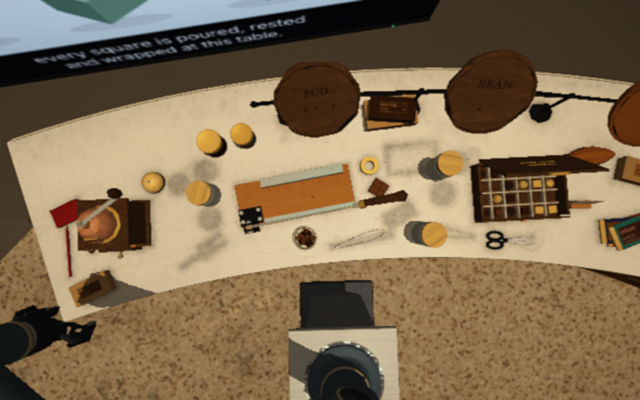

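The top view shows wooden lids at about (430,234), (448,163) and (200,193). In the scene view, the two right-hand jars, lids at (338,247) and (430,235), show the dark gap. The jar at (283,160) looks shut. Next I'll measure the lids and enlarge the scene view to check.

```bash
cat > h.py <<'E'
import numpy as np,cv2
from station import r
def ray(n,u,v):
    m=r.camera_model(n);d=np.linalg.inv(m["mtx"])@[u,v,1];return m["xyz"],m["rotation"]@(d*[1,-1,-1])
def plane(n,u,v,z):
    o,d=ray(n,u,v);return o+d*(z-o[2])/d[2]
def cross(a,b):
    (o,d),(p,e)=a,b;A=np.c_[d,-e];t=np.linalg.lstsq(A,p-o,rcond=None)[0]
    P,Q=o+t[0]*d,p+t[1]*e;return (P+Q)/2,np.linalg.norm(P-Q)
def lids(img,boxes):
    h=cv2.cvtColor(img,cv2.COLOR_BGR2HSV);m=cv2.inRange(h,(12,90,110),(30,255,255));out=[]
    for x0,y0,x1,y1 in boxes:
        c=max(cv2.findContours(m[y0:y1,x0:x1].copy(),cv2.RETR_EXTERNAL,cv2.CHAIN_APPROX_NONE)[0],key=cv2.contourArea)
        (cx,cy),ax,an=cv2.fitEllipse(cv2.convexHull(c));out.append((cx+x0,cy+y0,ax,an,cv2.boundingRect(c)))
    return out
E
python3 - <<'E'
from h import *
T=cv2.imread("pics/top0.png");S=cv2.imread("pics/scene0.png")
bt=[(415,215,455,255),(430,145,470,185),(180,175,220,212)]
bs=[(315,230,362,268),(408,220,452,252),(265,148,300,168)]
for a,b in zip(lids(T,bt),lids(S,bs)):
    print(a,b)
    print([plane("top",a[0],a[1],z).round(4) for z in(.11,.134)],cross(ray("top",*a[:2]),ray("scene",*b[:2])))
c=[cv2.resize(S[y:y+100,x:x+w],None,fx=4,fy=4,interpolation=cv2.INTER_CUBIC) for x,y,w in((250,130,65),(310,220,65),(395,215,65))]
cv2.imwrite("pics/crop.png",np.hstack(c))
E
```

```text
(434.1703395843506, 234.27870750427246, (26.164409637451172, 26.551130294799805), 174.74838256835938, (7, 6, 26, 27)) (341.44842529296875, 240.37461471557617, (40.215030670166016, 56.29678726196289), 115.1717529296875, (0, 0, 47, 30))
[array([ 0.423 , -0.2502,  0.11  ]), array([ 0.424 , -0.2434,  0.134 ])] (array([ 0.42708612, -0.24296703,  0.14080829]), np.float64(0.006240404674871056))
(450.3398323059082, 162.46560287475586, (25.590341567993164, 26.45962905883789), 127.41857147216797, (8, 5, 26, 26)) (429.1398010253906, 234.1133050918579, (23.165931701660156, 45.596195220947266), 115.35185241699219, (4, 0, 40, 27))
[array([ 0.6147, -0.3024,  0.11  ]), array([ 0.6112, -0.2945,  0.134 ])] (array([ 0.61037491, -0.29434432,  0.13188217]), np.float64(0.002631443840023378))
(197.68899154663086, 191.98456192016602, (26.05189323425293, 26.166828155517578), 38.551048278808594, (5, 4, 26, 27)) (281.89220809936523, 157.1043472290039, (8.792145729064941, 20.55963706970215), 87.8118896484375, (7, 5, 20, 9))
[array([0.5545, 0.3803, 0.11  ]), array([0.5525, 0.3723, 0.134 ])] (array([0.55485189, 0.38209062, 0.10492229]), np.float64(0.00022579382069102215))
```

View pics/crop.png

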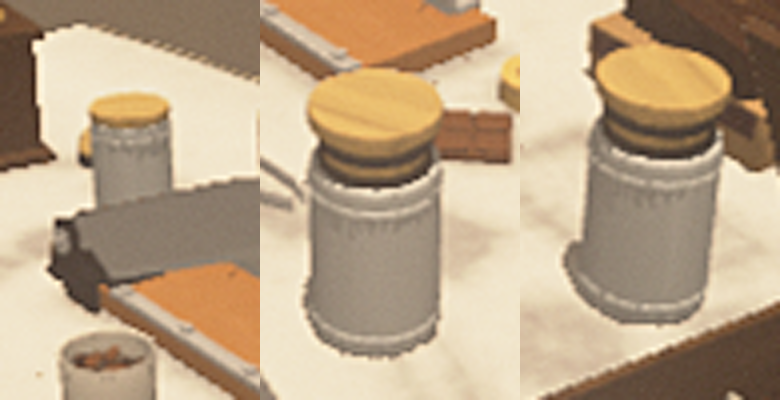

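The crops confirm it: the left jar (y≈+0.38) is shut, and the other two are open. Jar B stands close to the raised lid of the chocolate box, so I'll measure that clearance.

Run:
```python
from h import *
T=cv2.imread("pics/top0.png");S=cv2.imread("pics/scene0.png")
a=cv2.resize(T[130:240,420:620],None,fx=3.5,fy=3.5,interpolation=cv2.INTER_CUBIC)[:,:390]
b=cv2.resize(S[160:310,385:485],None,fx=385/150,fy=385/150,interpolation=cv2.INTER_CUBIC)
print(b.shape)
cv2.imwrite("pics/crop2.png",np.hstack([a[:385],b[:385]]))
```

```text
(385, 257, 3)
```

View pics/crop2.png

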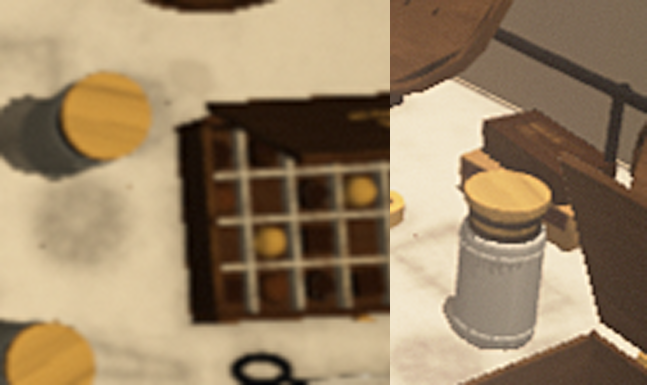

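Run:
```python
from h import *
for t in((479.4,159.4),(505.7,175.7)): print(cross(ray("top",*t),ray("scene",451.2,218.4)))
print([plane("top",471.4,165.7,z).round(3) for z in(.05,.08)])
print([plane("top",479.4,159.4,z).round(3) for z in(.1,.15,.2)])
# POD/BEAN disc edges near B
for t in((447,95),(460,125)): print([plane("top",*t,z).round(3) for z in(.1,.25)])
```

```text
(array([ 0.60905483, -0.34810228,  0.19233137]), np.float64(0.0018727344849030492))
(array([ 0.56260137, -0.39498947,  0.22517183]), np.float64(0.0007182623722347568))
[array([ 0.612, -0.382,  0.05 ]), array([ 0.608, -0.37 ,  0.08 ])]
[array([ 0.622, -0.385,  0.1  ]), array([ 0.615, -0.365,  0.15 ]), array([ 0.607, -0.344,  0.2  ])]
[array([ 0.803, -0.305,  0.1  ]), array([ 0.754, -0.256,  0.25 ])]
[array([ 0.719, -0.337,  0.1  ]), array([ 0.682, -0.283,  0.25 ])]
```

jog_arm(linear=[[0, 0, -3.3], [0, 0, -3.3], [0, 0, -3.3], [-3.35, -2.9, 0], [-3.35, -2.9, 0], [-3.35, -2.9, 0], [-3.35, -2.9, 0], [-3.35, -2.9, 0]], twist=[[0, 0, 0], [0, 0, 0], [0, 0, 0], [0, 0, 0], [0, 0, 0], [0, 0, 0], [0, 0, 0], [0, 0, 0]], hand=[1, 1, 1, 1, 1, 1, 1, 1])

```text
time_s: 0.9
tool_pos: [0.3614, 0.4207, 0.3299]
tool_rot: [[-0.921, 0.39, -0.0], [0.39, 0.921, -0.001], [0.0, -0.001, -1.0]]
contact_force: [0.3, 0.7, -0.7]
grip_width: -0.0002
grip_force: 0.0
```

jog_arm(linear=[[-3.4, -3.6, 0], [-3.4, -3.6, 0], [-3.4, -3.6, 0], [-3.4, -3.6, 0], [-3.4, -3.6, 0], [-3.4, -3.6, 0], [-3.4, -3.6, 0], [-3.4, -3.6, 0]], twist=[[0, 0, 0], [0, 0, 0], [0, 0, 0], [0, 0, 0], [0, 0, 0], [0, 0, 0], [0, 0, 0], [0, 0, 0]], hand=[1, 1, 1, 1, 1, 1, 1, 1])

```text
time_s: 1.7
tool_pos: [0.4991, 0.0494, 0.3302]
tool_rot: [[-0.921, 0.39, -0.0], [0.39, 0.921, 0.0], [0.0, 0.0, -1.0]]
contact_force: [0.7, 0.1, -0.5]
grip_width: 0.0001
grip_force: 0.0
```

jog_arm(linear=[[-0.57, -3.74, 0], [-0.57, -3.74, 0], [-0.57, -3.74, 0], [-0.57, -3.74, 0], [-0.57, -3.74, 0], [-0.57, -3.74, 0], [-0.57, -3.74, 0], [-0.57, -3.74, 0]], twist=[[0, 0, 0], [0, 0, 0], [0, 0, 0], [0, 0, 0], [0, 0, 0], [0, 0, 0], [0, 0, 0], [0, 0, 0]], hand=[1, 1, 1, 1, 1, 1, 1, 1])

```text
time_s: 2.5
tool_pos: [0.4234, -0.2431, 0.3301]
tool_rot: [[-0.921, 0.39, -0.0], [0.39, 0.921, 0.001], [0.0, 0.0, -1.0]]
contact_force: [0.5, 0.3, 1.3]
grip_width: 0.0
grip_force: 0.0
```

jog_arm(linear=[[0, 0, 3], [0, 0, 4], [0, 0, 4], [0, 0, 4], [0, 0, 2], [0, 0, 0]], twist=[[0, 0, 0], [0, 0, 0], [0, 0, 0], [0, 0, 0], [0, 0, 0], [0, 0, 0]], hand=[1, 1, 1, 1, 1, 1])

```text
time_s: 3.1
tool_pos: [0.422, -0.2407, 0.1574]
tool_rot: [[-0.921, 0.39, -0.007], [0.39, 0.921, 0.002], [0.007, -0.001, -1.0]]
contact_force: [-0.6, -0.2, -0.4]
grip_width: 0.0001
grip_force: 0.0
```

jog_arm(linear=[[0, 0, 0.8], [0, 0, 0.8], [0, 0, 0.5], [0, 0, 0.5], [0, 0, 0.5], [0, 0, 0.5], [0, 0, 0.5], [0, 0, 0]], twist=[[0, 0, 0], [0, 0, 0], [0, 0, 0], [0, 0, 0], [0, 0, 0], [0, 0, 0], [0, 0, 0], [0, 0, 0]], hand=[1, 1, 1, 1, 1, 1, 1, 1])

```text
time_s: 3.9
tool_pos: [0.4245, -0.2419, 0.1191]
tool_rot: [[-0.921, 0.39, 0.0], [0.39, 0.921, -0.0], [-0.0, 0.0, -1.0]]
contact_force: [-1.0, 0.2, 0.1]
grip_width: 0.0003
grip_force: 0.0
```

jog_arm(linear=[[0, 0, 0.3], [0, 0, 0.3]], twist=[[0, 0, 0], [0, 0, 0]], hand=[1, 1])

```text
time_s: 4.1
tool_pos: [0.4246, -0.242, 0.1137]
tool_rot: [[-0.921, 0.39, 0.001], [0.39, 0.921, 0.0], [-0.001, 0.0, -1.0]]
contact_force: [-1.3, 1.1, 6.5]
grip_width: -0.0003
grip_force: 2.8
```

jog_arm(linear=[[0, 0, 0.2], [0, 0, 0.2]], twist=[[0, 0, 0], [0, 0, 0]], hand=[1, 1])

```text
time_s: 4.3
tool_pos: [0.4247, -0.242, 0.1099]
tool_rot: [[-0.921, 0.39, 0.001], [0.39, 0.921, 0.0], [-0.001, 0.001, -1.0]]
contact_force: [-3.7, 2.1, 25.8]
grip_width: -0.0003
grip_force: 13.1
```

The force jumped to 26 N at z = 0.110, so the first lid is home. One small confirming push, then lift.

jog_arm(linear=[[0, 0, 0.1], [0, 0, 0]], twist=[[0, 0, 0], [0, 0, 0]], hand=[1, 1])

```text
time_s: 4.5
tool_pos: [0.4249, -0.2422, 0.11]
tool_rot: [[-0.921, 0.39, 0.002], [0.39, 0.921, 0.001], [-0.001, 0.001, -1.0]]
contact_force: [-4.7, 2.0, 16.3]
grip_width: 0.0003
grip_force: 8.5
```

jog_arm(linear=[[0, 0, -0.5], [0, 0, -1.5], [0, 0, -3], [0, 0, -4], [0, 0, -4], [0, 0, -4], [0, 0, -3], [0, 0, 0]], twist=[[0, 0, 0], [0, 0, 0], [0, 0, 0], [0, 0, 0], [0, 0, 0], [0, 0, 0], [0, 0, 0], [0, 0, 0]], hand=[1, 1, 1, 1, 1, 1, 1, 1])

```text
time_s: 5.3
tool_pos: [0.4264, -0.2432, 0.3124]
tool_rot: [[-0.921, 0.39, 0.009], [0.39, 0.921, -0.002], [-0.009, 0.001, -1.0]]
contact_force: [-0.3, -1.2, -0.5]
grip_width: -0.0001
grip_force: 0.0
```

Run:
```python
from h import *
S=r.grab_frame("scene");T=r.grab_frame("top")
s=r.sense();d=s["tool_rot"].T@(np.array([.609,-.294,s["tool_pos"][2]])-s["tool_pos"]);print(s["tool_pos"],d*100)
T0=cv2.imread("pics/top0.png")
cv2.imwrite("pics/after1.png",np.hstack([cv2.resize(S[150:330,280:480],None,fx=2,fy=2),cv2.resize(T[130:310,400:600],None,fx=2,fy=2)]))
```

```text
[ 0.42427705 -0.24177491  0.30828786] [-1.90465160e+01  2.39379824e+00  1.52408077e-02]
```

View pics/after1.png

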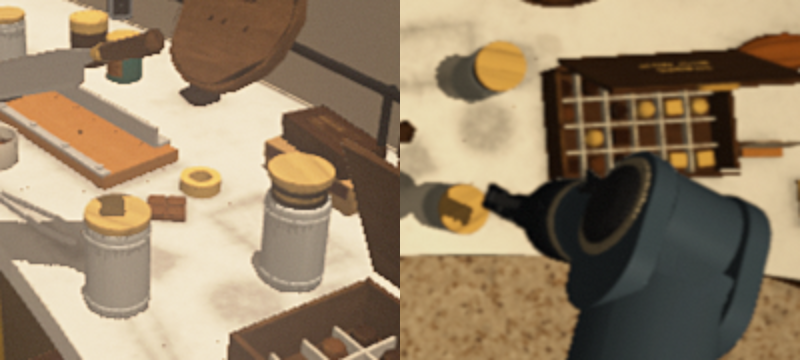

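Lid 1 is now flush with no gap, and its jar is upright in place. Jar B at crop (300,210) still shows its gap, so I'm moving over it.

jog_arm(linear=[[-3.17, 0.4, 0], [-3.17, 0.4, 0], [-3.17, 0.4, 0], [-3.17, 0.4, 0], [-3.17, 0.4, 0], [-3.17, 0.4, 0], [0, 0, 0]], twist=[[0, 0, 0], [0, 0, 0], [0, 0, 0], [0, 0, 0], [0, 0, 0], [0, 0, 0], [0, 0, 0]], hand=[1, 1, 1, 1, 1, 1, 1])

```text
time_s: 6.1
tool_pos: [0.6114, -0.2933, 0.304]
tool_rot: [[-0.922, 0.388, -0.004], [0.388, 0.922, 0.0], [0.004, -0.001, -1.0]]
contact_force: [0.3, 1.6, -0.9]
grip_width: -0.0
grip_force: 0.0
```

jog_arm(linear=[[0, 0, 3], [0, 0, 3], [0, 0, 3], [0, 0, 3], [0, 0, 2.5], [0, 0, 0], [0, 0, 0]], twist=[[0, 0, 0], [0, 0, 0], [0, 0, 0], [0, 0, 0], [0, 0, 0], [0, 0, 0], [0, 0, 0]], hand=[1, 1, 1, 1, 1, 1, 1])

```text
time_s: 6.8
tool_pos: [0.6079, -0.294, 0.1626]
tool_rot: [[-0.921, 0.391, -0.002], [0.391, 0.921, 0.001], [0.002, -0.0, -1.0]]
contact_force: [0.5, -0.4, 0.4]
grip_width: -0.0
grip_force: 0.0
```

jog_arm(linear=[[0, 0, 0.8], [0, 0, 0.8], [0, 0, 0.6], [0, 0, 0.5], [0, 0, 0.5], [0, 0, 0.5], [0, 0, 0.5], [0, 0, 0.5]], twist=[[0, 0, 0], [0, 0, 0], [0, 0, 0], [0, 0, 0], [0, 0, 0], [0, 0, 0], [0, 0, 0], [0, 0, 0]], hand=[1, 1, 1, 1, 1, 1, 1, 1])

```text
time_s: 7.6
tool_pos: [0.609, -0.294, 0.117]
tool_rot: [[-0.921, 0.39, 0.001], [0.39, 0.921, 0.0], [-0.0, 0.001, -1.0]]
contact_force: [-2.4, 2.5, 6.4]
grip_width: 0.0001
grip_force: 2.9
```

jog_arm(linear=[[0, 0, 0.2], [0, 0, 0.2]], twist=[[0, 0, 0], [0, 0, 0]], hand=[1, 1])

```text
time_s: 7.8
tool_pos: [0.6089, -0.294, 0.113]
tool_rot: [[-0.921, 0.39, 0.0], [0.39, 0.921, 0.0], [-0.0, 0.001, -1.0]]
contact_force: [-1.7, 1.4, 6.6]
grip_width: -0.0
grip_force: 2.8
```

jog_arm(linear=[[0, 0, 0.2], [0, 0, 0.15], [0, 0, 0]], twist=[[0, 0, 0], [0, 0, 0], [0, 0, 0]], hand=[1, 1, 1])

```text
time_s: 8.1
tool_pos: [0.609, -0.2941, 0.1101]
tool_rot: [[-0.921, 0.39, 0.001], [0.39, 0.921, 0.001], [-0.0, 0.001, -1.0]]
contact_force: [-2.3, 1.1, 7.6]
grip_width: -0.0004
grip_force: 4.0
```

jog_arm(linear=[[0, 0, 0.1], [0, 0, 0.1]], twist=[[0, 0, 0], [0, 0, 0]], hand=[1, 1])

```text
time_s: 8.3
tool_pos: [0.6095, -0.2944, 0.1101]
tool_rot: [[-0.921, 0.39, 0.002], [0.39, 0.921, 0.001], [-0.002, 0.001, -1.0]]
contact_force: [-5.7, 3.7, 21.3]
grip_width: -0.0002
grip_force: 10.6
```

jog_arm(linear=[[0, 0, -0.7], [0, 0, -1.5], [0, 0, -3], [0, 0, -4], [0, 0, -4], [0, 0, -4], [0, 0, -2], [0, 0, 0]], twist=[[0, 0, 0], [0, 0, 0], [0, 0, 0], [0, 0, 0], [0, 0, 0], [0, 0, 0], [0, 0, 0], [0, 0, 0]], hand=[1, 1, 1, 1, 1, 1, 1, 1])

```text
time_s: 9.1
tool_pos: [0.6101, -0.2954, 0.3033]
tool_rot: [[-0.921, 0.39, 0.007], [0.39, 0.921, -0.003], [-0.008, -0.0, -1.0]]
contact_force: [-0.3, 0.1, 0.0]
grip_width: -0.0001
grip_force: 0.0
```

Run:
```python
from h import *
S=r.grab_frame("scene")
cv2.imwrite("pics/after2.png",cv2.resize(S[180:320,300:480],None,fx=3,fy=3))
```

```text
(no output)
```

View pics/after2.png

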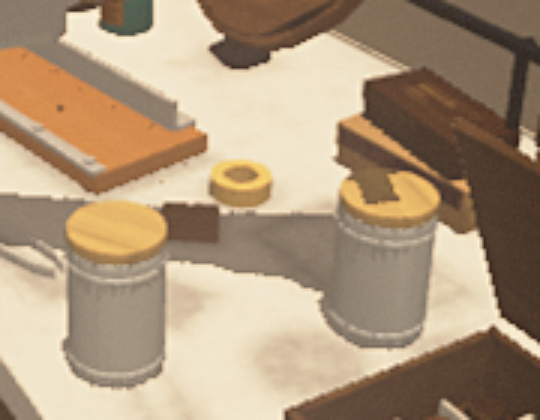

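Both lids, at crop (117,230) and (390,195), sit flush with no gap. Both jars are upright in place and the tool is clear, so I'm handing in.

```bash
python3 -c "
from station import r
print(r.finish_job())"
```

```text
the job is handed in; nothing more can be done
None
```

Both raised lids are pressed fully home, with both jars upright where they stood and the shut jar untouched; the job was handed in at about 9 s, and no verdict was returned.

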